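Hold the cap feeder's lid open for refilling

TASK

The jar-cap feeder needs topping up, but somebody left their ear defenders standing on its lid. Hang the ear defenders by the headband over the horizontal bar of the steel stand and let go of them, then raise the feeder's lid by its handle to about 60 degrees from closed and keep holding it there with the gripper so that a colleague can pour caps in: the lid falls shut by itself, so finish while still holding it. Leave the jars and the tape roll beside the feeder where they stand.

Things in the scene. Friction and masses are not known exactly. Their poses are not given: they have to be found in the camera images.
- hopper: The cap feeder: an open stainless hopper, 180 mm deep (x) by 240 mm wide (y), on a grey drive base, fixed to the table, covered by a flat stainless lid; overall 135 mm high with the lid closed. Origin: on the table under the hopper's centre; its x points from the handle side to the hinge side, z up. A low cap chute and a control box stick out of its hinge side.
- lid (a joint): Opening angle of the feeder's lid in rad. The lid: a 4 mm plate 190 mm deep by 250 mm wide with a front lip folded down to 20 mm below its underside; 0.4 to 0.75 kg with its handle. Values: 0 closed, growing as the handle side rises, stop at 1.4; 60 degrees is 1.05. Nearly free hinge with no stay: the lid falls shut from any angle.
- hinge (a point): Middle of the hinge line, on the feeder's far side, 92 mm along the feeder's x from its origin and 131 mm above the table; the hinge line runs along the feeder's y. Does not move with the lid.
- handle (a point): Middle of the lid's handle bar: a round bar 12 mm thick, about 104 mm long, along the feeder's y, carried by two arms in front of the lid's lip (a bow handle, level with the lid). 236 mm from the hinge line towards -x of the lid and 8 mm below its underside (the hinge line lies at the underside); 123 mm above the table when closed. Free space between bar and lip: 38 mm, open above and below. Turns with the lid.
- muffs_mid (a point): Centre, half-way up, of the ear defenders (0.2 to 0.33 kg): two grey ear cups 86 mm high, joined by a black arched headband; 175 mm high overall, 174 mm wide along their own y (cup to cup), 64 mm along their own x. They start upright, cups down and headband up, on the closed lid. 70 mm are free between the cups' cushions, 165 mm are free below the middle of the headband (158 mm below its cushions).
- headband (a point): Middle of the headband at the very top of the ear defenders, in the centre of its padded part: 30 mm wide along the ear defenders' own x (pinch it across this width from above) and 10 mm thick (5 mm above and below this point). 82.5 mm above muffs_mid along their own z. Two soft-edged cushions, 16 mm long, stand 6 mm proud of its underside with a 13 mm gap between them at this point. The pad is flat for about 23 mm along y and then curves down.
- stand: Steel hanging stand bolted to the table, left or right of the feeder: 100 mm square foot, upright post 25 mm thick and 225 mm high, and from its top a horizontal round bar, 18 mm thick, that reaches 220 mm from the post's axis along the stand's -x (roughly towards the robot's side) to a free end. Origin: on the table under the post's axis.
- bar_mid (a point): Point on the axis of the stand's bar where the ear defenders hang best, 120 mm from the post's axis, 211 mm above the table; axes as the stand's (bar along x, free end at -x). The bar's top is 9 mm above this point: hung, the headband's middle is 17 mm above the bar's axis, the bar lying between the two cushions, and the cups are 58 mm clear of the table.
- bar_end (a point): Free end of the stand's bar, on its axis, 102 mm from bar_mid along the stand's -x.
- basket: White plastic basket with six filled jars, 220 by 160 mm, 112 mm high, fixed, on the other side of the feeder from the stand. Origin: on the table under its centre.
- jar1: Filled jar with a red cap, 68 mm thick, 105 mm high, on the table on the robot's side of the basket: leave it alone. Origin: centre of its underside.
- jar2: A second jar like jar1, beside it: leave it alone. Origin: centre of its underside.
- tape: Roll of brown packing tape lying flat, 90 mm across, 48 mm high, nearer the robot than the jars: leave it alone. Origin: centre of its underside.
- muffs: The ear defenders as a body; origin on the underside of the cups, between them, 87.5 mm below muffs_mid; x across the headband, y from cup to cup.
Not all that is in view belongs to the job. There is more than one size of the muffs; the job needs the largest.

How it is judged (in metres and radians):
On the way:
1. the ear defenders hang still by the headband over the stand's bar, let go, with the lid still closed (x of headband in the frame of bar_mid between -0.09 and 0.085 m and y of headband in the frame of bar_mid between -0.03 and 0.03 m and z of headband in the frame of bar_mid between 0.009 and 0.028 m and angle between headband's own z axis and vertical below 0.3 rad and contact force between muffs and stand above 1 N and contact force between muffs and the fingers below 0.1 N and contact force between muffs and the arm below 0.1 N and contact force between muffs and hopper below 0.1 N and linear speed of muffs below 0.08 m/s and value of joint lid below 0.1 rad), for 0.3 s.
At the end, for the whole second after the job is handed in: Ear defenders hang still by the headband on the stand's bar (band's middle within 30 mm sideways of the bar, tilt under 17 degrees, clear of the post and the end), let go. Lid still at 53 to 67 degrees, held up by the gripper's fingers (0.4 N or more), through the last second (x of headband in the frame of bar_mid between -0.09 and 0.085 m and y of headband in the frame of bar_mid between -0.03 and 0.03 m and z of headband in the frame of bar_mid between 0.009 and 0.028 m and angle between headband's own z axis and vertical below 0.3 rad and contact force between muffs and stand above 1 N and contact force between muffs and the fingers below 0.1 N and contact force between muffs and the arm below 0.1 N and contact force between muffs and hopper below 0.1 N and linear speed of muffs below 0.05 m/s and value of joint lid between 0.92 and 1.175 rad and velocity of joint lid between -0.05 and 0.05 rad/s and contact force between the fingers and lid above 0.4 N and contact force between lid and muffs below 0.1 N and contact force between lid and jar1 below 0.1 N and contact force between lid and jar2 below 0.1 N and contact force between lid and tape below 0.1 N); the arm keeps its last pose, push and grip.
It fails at once if the ear defenders fall down (height (world z) of headband below 0.12 m).
It fails at once if the first jar is pushed away or knocked over (distance of jar1 from where it was at the start of the episode above 0.03 m or angle between jar1's own z axis and vertical above 0.4 rad).
It fails at once if the second jar is pushed away or knocked over (distance of jar2 from where it was at the start of the episode above 0.03 m or angle between jar2's own z axis and vertical above 0.4 rad).
It fails at once if the tape roll is pushed away or knocked over (distance of tape from where it was at the start of the episode above 0.03 m or angle between tape's own z axis and vertical above 0.4 rad).
It also fails if it takes over 61 s, if anything falls off the work surface, if the arm or the gripper's body presses on something with over 40 N, if the wrist force passes 120 N, or if a joint passes its speed limit or range.

ROBOT

A 6-joint arm with a two-finger parallel gripper is mounted at the origin on the work surface. World frame = base frame: x ahead of the robot, y to its left, z up, the work surface at z = 0. Lengths are in mm, angles in rad, forces in N, time in s.
With the tool pointing down it reaches from about 400 to 925 mm from the base axis. Payload 12.5 kg.
Tool frame: the origin (TCP) lies midway between the tips of the shut fingers; the grasp point (between the pads) lies 19 mm behind it; z points along the fingers, y is the direction in which the jaws open and shut (so a half turn about z gives the same grasp; the last joint's range is limited). The gripper opens to 95 mm and grips with 3 to 60 N. Pads are 20 mm wide; open, the fingers measure 119 mm over their backs; the gripper's body (75 mm by 180 mm) begins 59 mm behind the grasp point.
Start: joints at [-1.324, 0.491, 1.559, -0, 1.092, -0.106], TCP at [215.978, -586.516, 214.661] pointing down, gripper open.
Joint ranges: [-3.1, 3.1], [-0.84, 2.19], [0.05, 2.79], [-1.13, 4.28], [0.06, 2.93], [-2.69, 2.69]. Speed limits (rad/s): [2.22, 2.22, 2.79, 3.14, 3.14, 3.14].

INTERFACE

Orientations are given as [roll, pitch, yaw] about the fixed x, y, z axes, in that order (R = Rz(yaw) Ry(pitch) Rx(roll)).
In Python, from cell import env gives the robot as it stands.
- The arm moves only by the tool drive_tool, never from a script. Its argument "increments" is a list of rows, each a list of 2 entries, a list of its own where there are three numbers: the shift along the tool's x, y, z as a fraction of full scale, then the turn, a rotation vector about the tool's x, y, z as a fraction of full scale. In form: [[[x, y, z], [ax, ay, az]], ...]. A call has 1 to 5 rows; each row shifts and turns the commanded pose from where the row before left it, along the tool's axes as they then stand; what a row does not reach is not made up. Full scale, the value 1, is 30 mm for a shift and 0.08 rad for a turn. A row lasts 1/12 s, in which the tool goes at most 41.7 mm and 7.16 degrees, less where a joint would pass 70% of its speed; a pose out of reach is approached as far as the arm can. A call with a number of a shift or a turn outside -1 to 1 is refused whole. A call with a gripper value outside its range is refused whole. "jaw" is the opening, from -1 (shut) to 1 (fully open), so that 0 is half open, set as the call begins (left out, the last holds). The fingers move at their own pace and stop on an object; the grip force is fixed at half the most. Time passes only in rows, so rows that do not move let the fingers close. It gives the time, the measured TCP pose, the force and the opening at its end, in the units of the state.
- env.state(): the state, without advancing time (a new reading comes with each control period).
- env.read_camera(name): name is "scene" or "top"; returns a dict with "pixels" (384x512x3 uint8, blue, green, red), "vertical_fov" (degrees; the focal length in pixels is half the picture's height over the tangent of half this angle, whatever the lens; pixels are square), "cx", "cy" (the principal point, pixels), "k1" (the pictures are not rectified: a ray, as slopes to the right and down, at radius r is drawn at 1 + k1 r^2 times it, then the intrinsics apply), "world_to_cam" (4x4, takes a point from world to camera coordinates). Camera axes: x right, y down, z forward; pixel columns grow to the right and rows downward; lengths in mm; the calibration is good to about 2 mm. A picture is of the moment at which its call begins. There is no depth.
- env.job_done(): hands the job in, once; it reports no verdict.
Trained networks look in a picture, given as the dict that the camera call returned (one of the last four; its "shot" number tells which), for a name from the list of things; names that differ only in an ending like _2 or _b are one class to them, and where a whole thing is asked for, a point or a joint stands for the part that bears it (a point fixed in the world has none). Each returns a list of dicts, best first, with "score" (0 to 1); they miss things now and then, are a little off and sometimes report something else, mostly with a low value. They report only what shows in the picture. A call takes as long as a camera call. They do not tell look-alikes from the thing itself.
- env.boxes_of(target, picture): "point" ([x, y, z] in mm, in world coordinates, good to about 4 mm: the middle of the surface that is visible of it).
- env.tip_of(target, picture): "point" ([x, y, z] in mm, in world coordinates, good to about 4 mm: a listed point, or the origin of a listed thing).
The state is a dict: "t": time; "joints": joint angles; "qvel": joint speeds; "tau": joint torques, N m; "eef_pos": TCP position; "tcp_rot": TCP orientation; "ft_force": force on the tool from outside, world axes, zero at the start; "moment": the same for the moment, N m; "opening": opening from 0.0 (shut) to 1.0 (fully open).
Only numpy, scipy, OpenCV 4.12 (cv2) and the standard library are available. Lean on these libraries where they do the work, as an engineer would, in place of code of your own. Each camera call takes 0.05 s, during which the arm holds its last target.

## Working session

There is one attempt and no reset: what is moved stays moved. The work goes in short steps, Python scripts to look and compute and a tool call to move; the robot and the scene stay as the last step left them, time stands still between calls to the robot, and variables do not carry over. Pictures are saved under pics/ and viewed, and the job is handed in when it is done.

Besides the shell and the picture viewer there is one more tool, called after ">>>" as name(argument=value, ...), one argument or row to a line, values as JSON. drive_tool: Moves the arm, as the interface text tells. Its arguments: {"type":"object","properties":{"increments":{"type":"array","items":{"type":"array"}},"jaw":{"type":"number"}},"required":["increments"]}

```bash
ls; mkdir -p pics
python3 - <<'E'
from cell import env
import cv2
print(env.state())
for n in ("scene","top"):
    p=env.read_camera(n); cv2.imwrite(f"pics/{n}0.png",p["pixels"])
    print(n,p["vertical_fov"],p["cx"],p["cy"],p["k1"],p["world_to_cam"])
    for t in ["hopper","hinge","handle","muffs_mid","headband","stand","bar_mid","bar_end","basket","jar1","jar2","tape","muffs"]:
        r=env.tip_of(t,p); print(t,[([round(float(v)) for v in d["point"]],round(d["score"],2)) for d in r[:4]])
E
```

```text
pics
{'t': 0.0, 'joints': array([-1.32359909e+00,  4.91582041e-01,  1.55943831e+00,  4.01482175e-05,
        1.09166341e+00, -1.05593173e-01]), 'qvel': array([ 0.00243716,  0.00031614, -0.00216621, -0.00100427, -0.00067129,
       -0.00062263]), 'tau': array([-2.14311141e-03, -6.12648368e+01, -2.58183306e+01,  6.92420430e-02,
        4.83196741e-02, -1.18331259e-04]), 'eef_pos': array([ 215.92712887, -586.27341816,  214.05160561]), 'tcp_rot': array([-3.14051138e+00, -1.50408376e-04,  3.52771804e-01]), 'ft_force': array([ 1.00091487, -0.88781099, -0.37654365]), 'moment': array([ 0.01224659,  0.01014925, -0.05841899]), 'opening': 0.9977906373715351}
scene 54.13060936189124 256.76278274340046 194.74006821606537 -0.07440267400264888 [[ 8.10293948e-01  5.85920350e-01  1.10028140e-02 -4.37360537e+02]
 [ 4.22144822e-01 -5.70573356e-01 -7.04442897e-01 -1.06905108e+02]
 [-4.06469516e-01  5.75450597e-01 -7.09675379e-01  1.36590773e+03]
 [ 0.00000000e+00  0.00000000e+00  0.00000000e+00  1.00000000e+00]]
hopper [([490, 10, 125], 0.42)]
hinge [([726, -27, 128], 0.61)]
handle [([488, 8, 122], 0.68
[... 1129 characters left out ...]
 -10, 0], 0.58)]
hinge [([726, -28, 132], 0.62)]
handle [([495, 10, 119], 0.8)]
muffs_mid [([374, -26, 62], 0.77), ([403, 160, 65], 0.66), ([632, -22, 221], 0.56)]
headband [([375, -23, 121], 0.88), ([632, -23, 304], 0.84), ([403, 161, 118], 0.82), ([495, 11, 123], 0.32)]
stand [([630, 341, -1], 0.59)]
bar_mid [([515, 361, 211], 0.58), ([630, -24, 137], 0.24)]
bar_end [([403, 369, 209], 0.63)]
basket [([641, -360, -4], 0.56)]
jar1 [([461, -394, -2], 0.84), ([475, -303, 1], 0.78), ([640, -362, -1], 0.61)]
jar2 [([461, -394, -2], 0.84), ([475, -303, 1], 0.78), ([640, -362, -1], 0.61)]
tape [([362, -341, -3], 0.74)]
muffs [([631, -22, 132], 0.86), ([405, 155, -1], 0.79), ([374, -26, -3], 0.58)]
```

View pics/scene0.png

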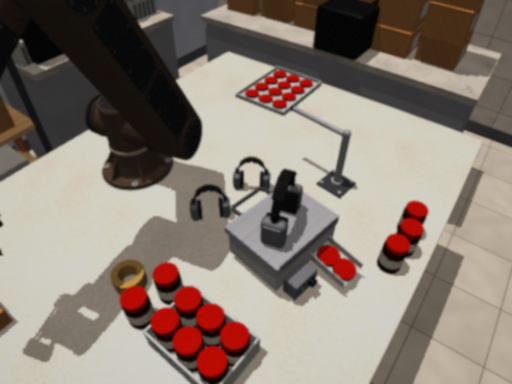

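View pics/top0.png

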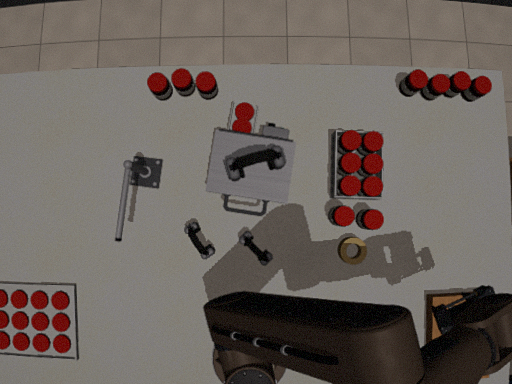

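The top view shows the large muffs on the lid with the band at about (255,160), the handle at (246,205) and the stand bar running from (118,240) to (128,165). Two small decoy muffs sit at (200,240) and (256,248). Next I measure the yaws.

```bash
cat > h.py <<'E'
import numpy as np, cv2
from cell import env
def K(p):
    f=192/np.tan(np.radians(p["vertical_fov"]/2)); return np.array([[f,0,p["cx"]],[0,f,p["cy"]],[0,0,1]]), np.array([p["k1"],0,0,0.])
def proj(p,P):
    T=np.array(p["world_to_cam"]); k,d=K(p)
    return cv2.projectPoints(np.atleast_2d(np.array(P,float)),cv2.Rodrigues(T[:3,:3])[0],T[:3,3],k,d)[0].reshape(-1,2)
def unproj(p,uv,z):
    T=np.array(p["world_to_cam"]); k,d=K(p)
    n=cv2.undistortPoints(np.array(uv,float).reshape(-1,1,2),k,d).reshape(-1,2)
    R=T[:3,:3];c=-R.T@T[:3,3]; out=[]
    for a in n:
        r=R.T@np.array([a[0],a[1],1]); out.append(c+r*(z-c[2])/r[2])
    return np.array(out)
def rz(a): return np.array([[np.cos(a),-np.sin(a),0],[np.sin(a),np.cos(a),0],[0,0,1]])
E
python3 - <<'E'
from h import *
p=env.read_camera("top"); img=p["pixels"].copy()
hb=np.array([632,-22,0])
big=cv2.resize(img,None,fx=4,fy=4,interpolation=cv2.INTER_CUBIC)
def draw(P,c):
    q=((proj(p,P)+.5)*4-.5).round().astype(int)
    cv2.polylines(big,[q.reshape(-1,1,2)],False,c,1)
for m,c in((0.12,(0,255,0)),(0.22,(0,0,255)),(0.32,(255,0,0))):
    for z in(135+43,):
        L=[hb+rz(m)@np.array([x,y,0])+[0,0,z] for x,y in((-32,-87),(32,-87),(32,87),(-32,87),(-32,-87))]
        draw(L,c)
    L=[hb+rz(m)@np.array([0,y,0])+[0,0,310] for y in(-40,40)]; draw(L,c)
cv2.imwrite("pics/zm.png",big[440:880,760:1240])
# hopper / handle check
o=np.array([634,-9.5,0]);
big=cv2.resize(img,None,fx=4,fy=4,interpolation=cv2.INTER_CUBIC)
for w,c in((-.163,(0,255,0)),(-.12,(0,0,255))):
    o=np.array([726,-27.5,0])-rz(w)@np.array([92,0,0])
    draw([o+rz(w)@np.array([x,y,135]) for x,y in((-95,-125),(95,-125),(95,125),(-95,125),(-95,-125))],c)
    draw([o+rz(w)@np.array([-144,y,123]) for y in(-52,52)],c)
for w,c in((-.115,(0,255,0)),(-.08,(0,0,255))):
    s=np.array([633,345,0]); draw([s+rz(w)@np.array([x,0,211]) for x in(0,-220)],c)
cv2.imwrite("pics/zb.png",big[400:1000,420:1220])
E
```

```text
(no output)
```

View pics/zm.png

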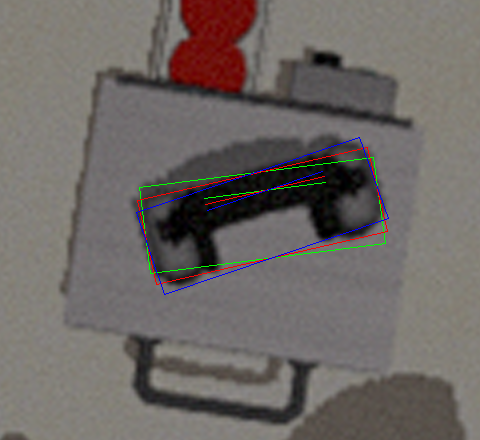

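View pics/zb.png

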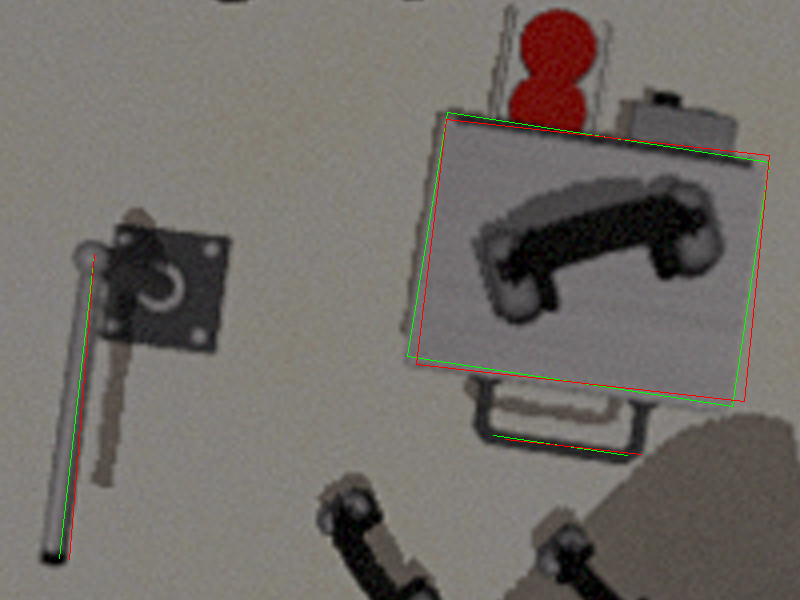

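>>> drive_tool(
  increments=[
    [[0,0,-0.4],[0,0,-1]],
    [[0,0,-0.4],[0,0,-1]],
    [[0,0,-0.4],[0,0,-1]],
    [[0,0,-0.4],[0,0,-1]],
    [[0,0,-0.4],[0,0,-1]],
  ],
  jaw=0,
)

```text
t: 1.87
eef_pos: [216.0, -586.5, 275.2]
tcp_rot: [3.142, 0.0, 0.757]
ft_force: [-0.2, -0.3, -0.0]
opening: 0.708
```

>>> drive_tool(
  increments=[
    [[0,0,-0.4],[0,0,-1]],
    [[0,0,-0.4],[0,0,-1]],
    [[0,0,-0.4],[0,0,-1]],
    [[0,0,-0.4],[0,0,-1]],
    [[0,0,-0.4],[0,0,-1]],
  ],
)

```text
t: 2.28
eef_pos: [216.0, -586.4, 335.3]
tcp_rot: [3.142, 0.0, 1.157]
ft_force: [0.4, 0.9, -0.8]
opening: 0.504
```

>>> drive_tool(
  increments=[
    [[0,0,-0.4],[0,0,-1]],
    [[0,0,-0.4],[0,0,-1]],
    [[0,0,-0.4],[0,0,-1]],
    [[0,0,-0.4],[0,0,-1]],
    [[0,0,0],[0,0,-1]],
  ],
)

```text
t: 2.7
eef_pos: [216.1, -586.9, 385.2]
tcp_rot: [3.141, 0.003, 1.557]
ft_force: [-0.1, 0.3, 0.0]
opening: 0.498
```

>>> drive_tool(
  increments=[
    [[0,0,0],[0,0,-1]],
    [[0,0,0],[0,0,-1]],
    [[0,0,0],[0,0,-1]],
    [[0,0,0],[0,0,-0.3]],
    [[0,0,0],[0,0,0]],
  ],
)

```text
t: 3.12
eef_pos: [216.0, -586.5, 382.7]
tcp_rot: [-3.142, 0.0, 1.816]
ft_force: [-0.8, -0.6, -0.7]
opening: 0.498
```

>>> drive_tool(
  increments=[
    [[0.7,0.85,0],[0,0,0]],
    [[0.7,0.85,0],[0,0,0]],
    [[0.7,0.85,0],[0,0,0]],
    [[0.7,0.85,0],[0,0,0]],
    [[0.7,0.85,0],[0,0,0]],
  ],
)

```text
t: 3.53
eef_pos: [314.7, -452.3, 382.7]
tcp_rot: [3.142, 0.0, 1.814]
ft_force: [0.9, -0.1, 1.3]
opening: 0.5
```

>>> drive_tool(
  increments=[
    [[0.7,0.85,0],[0,0,0]],
    [[0.7,0.85,0],[0,0,0]],
    [[0.7,0.85,0],[0,0,0]],
    [[0.7,0.85,0],[0,0,0]],
    [[0.7,0.85,0],[0,0,0]],
  ],
)

```text
t: 3.95
eef_pos: [412.8, -319.3, 382.8]
tcp_rot: [3.141, 0.0, 1.814]
ft_force: [-0.1, -0.7, -0.5]
opening: 0.502
```

>>> drive_tool(
  increments=[
    [[0.7,0.85,0],[0,0,0]],
    [[0.7,0.85,0],[0,0,0]],
    [[0.7,0.85,0],[0,0,0]],
    [[0.7,0.85,0],[0,0,0]],
    [[0.7,0.85,0],[0,0,0]],
  ],
)

```text
t: 4.37
eef_pos: [511.0, -186.3, 382.8]
tcp_rot: [3.141, 0.0, 1.814]
ft_force: [0.3, -0.4, -0.4]
opening: 0.498
```

>>> drive_tool(
  increments=[
    [[0.7,0.85,0],[0,0,0]],
    [[0.7,0.85,0],[0,0,0]],
    [[0.7,0.85,0],[0,0,0]],
    [[0.7,0.85,0],[0,0,0]],
    [[0,0,0],[0,0,0]],
  ],
)

```text
t: 4.78
eef_pos: [590.9, -77.6, 382.1]
tcp_rot: [3.141, -0.001, 1.818]
ft_force: [0.4, 0.6, 0.0]
opening: 0.504
```

```bash
cat >> h.py <<'E'
from scipy.spatial.transform import Rotation as Ro
def plan(pos,yaw=None,rpy=None):
    s=env.state(); R=Ro.from_euler("xyz",s["tcp_rot"]); 
    d=R.inv().apply(np.array(pos,float)-s["eef_pos"])/30
    if rpy is None: rpy=[np.pi,0,yaw]
    w=(R.inv()*Ro.from_euler("xyz",rpy)).as_rotvec()/.08
    print("at",s["eef_pos"].round(1),s["tcp_rot"].round(3),"F",s["ft_force"].round(1),"op",round(s["opening"],3),"t",s["t"])
    print("joints",s["joints"].round(2)); print("shift",d.round(2),"turn",w.round(2))
E
python3 -c "
from h import *
plan([632.5,-22,301],1.57+.25)"
```

```text
at [590.9 -77.6 382.1] [ 3.141e+00 -1.000e-03  1.818e+00] F [0.4 0.6 0. ] op 0.504 t 4.7833
joints [-0.24  0.33  1.37  0.    1.44 -0.49]
shift [1.46 1.8  2.7 ] turn [ 0.   -0.01 -0.03]
```

Now move above the band and take a check picture before I descend the last stretch.

>>> drive_tool(
  increments=[
    [[0.5,0.6,0],[0,0,0]],
    [[0.5,0.6,0.2],[0,0,0]],
    [[0.46,0.6,0.5],[0,0,0]],
    [[0,0,0.6],[0,0,0]],
    [[0,0,0],[0,0,0]],
  ],
)

```text
t: 5.2
eef_pos: [629.8, -25.2, 340.1]
tcp_rot: [-3.137, -0.002, 1.816]
ft_force: [-1.4, -0.2, -0.7]
opening: 0.501
```

Run:
```python
from h import *
for n in("scene","top"):
    p=env.read_camera(n)
    print(n,[(np.round(d["point"]),round(d["score"],2)) for d in env.tip_of("headband",p)])
    q=proj(p,[[632.5,-22,305]])[0]; im=p["pixels"].copy()
    b=cv2.resize(im,None,fx=4,fy=4,interpolation=cv2.INTER_CUBIC)
    c=(q*4).astype(int); 
    s=env.state(); t=(proj(p,[s["eef_pos"]])[0]*4).astype(int)
    cv2.circle(b,tuple(c),4,(0,0,255),1); cv2.circle(b,tuple(t),4,(0,255,0),1)
    cv2.imwrite(f"pics/{n}1.png",b[max(0,c[1]-250):c[1]+250,max(0,c[0]-250):c[0]+250])
plan([632.5,-22,301],1.57+.25)
```

```text
scene [(array([634., -22., 305.]), 0.74), (array([398., 158., 124.]), 0.66)]
top [(array([402., 156., 121.]), 0.77), (array([636., -23., 304.]), 0.68)]
at [630.5 -26.5 345. ] [3.140e+00 1.000e-03 1.815e+00] F [ 0.5 -0.   0.3] op 0.501 t 5.4
joints [-0.15  0.41  1.35 -0.    1.38 -0.39]
shift [0.13 0.1  1.47] turn [ 0.02  0.01 -0.06]
```

View pics/scene1.png

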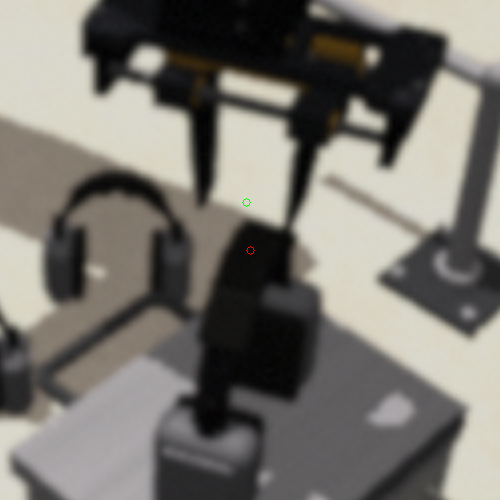

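View pics/top1.png

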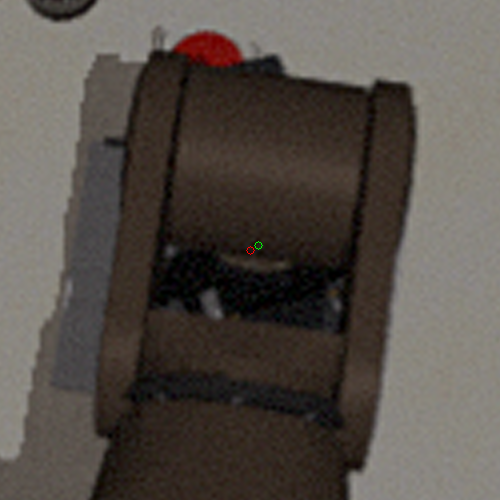

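>>> drive_tool(
  increments=[
    [[0.15,0.1,0.3],[0,0,0]],
    [[0,0,0.4],[0,0,0]],
    [[0,0,0.4],[0,0,0]],
    [[0,0,0.37],[0,0,0]],
    [[0,0,0],[0,0,0]],
  ],
)

```text
t: 5.82
eef_pos: [631.6, -20.8, 297.4]
tcp_rot: [-3.139, -0.001, 1.816]
ft_force: [-0.3, 0.1, -0.3]
opening: 0.495
```

Run:
```python
from h import *
plan([633,-22,301],1.57+.25)
```

```text
at [631.6 -20.8 297.4] [-3.139e+00 -1.000e-03  1.816e+00] F [-0.3  0.1 -0.3] op 0.495 t 5.8167
joints [-0.14  0.44  1.43 -0.    1.28 -0.38]
shift [-0.05  0.04 -0.12] turn [-0.03 -0.01 -0.05]
```

>>> drive_tool(
  increments=[
    [[0,0,0],[0,0,0]],
    [[0,0,0],[0,0,0]],
  ],
)

```text
t: 5.98
eef_pos: [632.5, -20.9, 300.2]
tcp_rot: [3.141, 0.0, 1.817]
ft_force: [-0.3, -0.0, 0.4]
opening: 0.499
```

Run:
```python
from h import *
plan([633,-22,301],1.57+.25)
```

```text
at [632.5 -20.9 300.2] [3.141 0.    1.817] F [-0.3 -0.   0.4] op 0.499 t 5.9833
joints [-0.14  0.43  1.42 -0.    1.28 -0.38]
shift [-0.04  0.01 -0.03] turn [ 0.01  0.01 -0.04]
```

>>> drive_tool(
  increments=[
    [[-0.04,0,0],[0,0,0]],
    [[0,0,0],[0,0,0]],
    [[0,0,0],[0,0,0]],
    [[0,0,0],[0,0,0]],
    [[0,0,0],[0,0,0]],
  ],
  jaw=-1,
)

```text
t: 6.4
eef_pos: [632.6, -22.0, 299.9]
tcp_rot: [3.141, 0.0, 1.817]
ft_force: [0.0, -0.2, 1.6]
opening: 0.315
```

>>> drive_tool(
  increments=[
    [[0,0,0],[0,0,0]],
    [[0,0,0],[0,0,0]],
    [[0,0,-0.2],[0,0,0]],
    [[0,0,-0.3],[0,0,0]],
    [[0,0,0],[0,0,0]],
  ],
)

```text
t: 6.82
eef_pos: [633.0, -22.0, 316.3]
tcp_rot: [3.14, 0.001, 1.817]
ft_force: [0.7, 1.1, -1.2]
opening: 0.313
```

Run:
```python
from h import *
plan([633,-22,450],1.57-.115)
p=env.read_camera("scene"); b=cv2.resize(p["pixels"],None,fx=4,fy=4); cv2.imwrite("pics/g.png",b[560:1060,820:1320])
print([(np.round(d["point"]),round(d["score"],2)) for d in env.tip_of("headband",p)])
```

```text
at [633.  -22.  316.3] [3.140e+00 1.000e-03 1.817e+00] F [ 0.7  1.1 -1.2] op 0.313 t 6.8167
joints [-0.14  0.42  1.4  -0.    1.32 -0.38]
shift [-0.01  0.01 -4.46] turn [0.02 0.01 4.52]
[(array([377., -20., 117.]), 0.89), (array([631., -24., 323.]), 0.71), (array([399., 161., 124.]), 0.59)]
```

View pics/g.png

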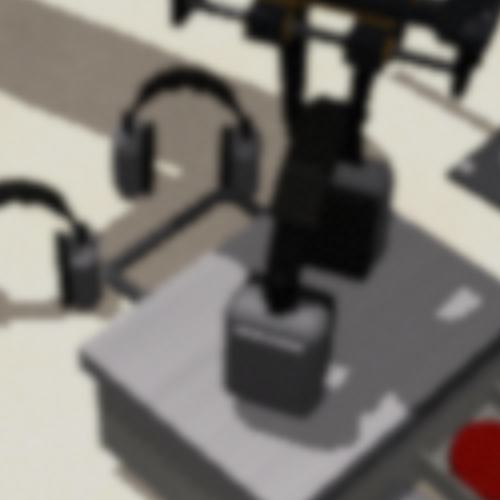

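>>> drive_tool(
  increments=[
    [[0,0,-0.4],[0,0,0.2]],
    [[0,0,-0.6],[0,0,0.5]],
    [[0,0,-0.6],[0,0,0.5]],
    [[0,0,-0.6],[0,0,0.5]],
    [[0,0,-0.6],[0,0,0.5]],
  ],
)

```text
t: 7.33
eef_pos: [632.4, -21.9, 399.0]
tcp_rot: [-3.141, -0.0, 1.639]
ft_force: [0.1, -0.6, -2.2]
opening: 0.313
```

>>> drive_tool(
  increments=[
    [[0,0,-0.6],[0,0,0.5]],
    [[0,0,-0.4],[0,0,0.5]],
    [[0,0,-0.2],[0,0,0.5]],
    [[0,0,0],[0,0,0.5]],
    [[0,0,0],[0,0,0.3]],
  ],
)

```text
t: 7.75
eef_pos: [632.5, -21.9, 434.5]
tcp_rot: [3.141, 0.0, 1.455]
ft_force: [-0.1, -0.1, -1.9]
opening: 0.313
```

>>> drive_tool(
  increments=[
    [[0,0,0],[0,0,0]],
    [[0,0,0],[0,0,0]],
  ],
)

```text
t: 7.92
eef_pos: [632.5, -21.9, 434.0]
tcp_rot: [-3.141, 0.0, 1.458]
ft_force: [0.8, -0.4, -1.8]
opening: 0.314
```

Run:
```python
from h import *
plan([514,362.5,440],1.57-.115)
```

```text
at [632.5 -21.9 434. ] [-3.141  0.     1.458] F [ 0.8 -0.4 -1.8] op 0.314 t 7.9167
joints [-0.14  0.38  1.17 -0.    1.59 -0.03]
shift [12.29 -5.37 -0.2 ] turn [-0.01  0.    0.04]
```

>>> drive_tool(
  increments=[
    [[0.2,-0.09,0],[0,0,0]],
    [[0.5,-0.22,0],[0,0,0]],
    [[0.8,-0.35,0],[0,0,0]],
    [[0.8,-0.35,0],[0,0,0]],
    [[0.8,-0.35,0],[0,0,0]],
  ],
)

```text
t: 8.33
eef_pos: [601.6, 77.1, 434.5]
tcp_rot: [-3.141, -0.0, 1.457]
ft_force: [0.1, 0.4, -2.7]
opening: 0.31
```

>>> drive_tool(
  increments=[
    [[0.8,-0.35,0],[0,0,0]],
    [[0.8,-0.35,0],[0,0,0]],
    [[0.8,-0.35,0],[0,0,0]],
    [[0.8,-0.35,0],[0,0,0]],
    [[0.8,-0.35,0],[0,0,0]],
  ],
)

```text
t: 8.75
eef_pos: [562.6, 202.6, 434.6]
tcp_rot: [3.142, -0.0, 1.458]
ft_force: [-0.1, -0.4, -2.4]
opening: 0.315
```

>>> drive_tool(
  increments=[
    [[0.8,-0.35,0],[0,0,0]],
    [[0.8,-0.35,0],[0,0,0]],
    [[0.8,-0.35,0],[0,0,0]],
    [[0.8,-0.35,0],[0,0,0]],
    [[0.6,-0.26,0],[0,0,0]],
  ],
)

```text
t: 9.17
eef_pos: [525.6, 322.0, 434.6]
tcp_rot: [-3.141, -0.0, 1.459]
ft_force: [1.2, -0.5, -2.8]
opening: 0.315
```

>>> drive_tool(
  increments=[
    [[0.5,-0.22,0],[0,0,0]],
    [[0.3,-0.14,0],[0,0,0]],
    [[0.1,-0.05,0],[0,0,0]],
    [[0,0,0],[0,0,0]],
    [[0,0,0],[0,0,0]],
  ],
)

```text
t: 9.58
eef_pos: [518.3, 347.1, 434.5]
tcp_rot: [3.141, 0.0, 1.457]
ft_force: [-0.3, 0.1, -2.5]
opening: 0.317
```

Run:
```python
from h import *
plan([514,362.5,225],1.57-.115)
for n in("scene","top"):
    p=env.read_camera(n); b=p["pixels"].copy()
    for t in("headband","bar_mid","bar_end","stand"): print(n,t,[(np.round(d["point"]),round(d["score"],2)) for d in env.tip_of(t,p)])
    b=cv2.resize(b,None,fx=3,fy=3); b=b[200:700,700:1300] if n=="scene" else b[300:800,100:700]; cv2.imwrite(f"pics/{n}2.png",b)
```

```text
at [518.3 347.1 434.5] [3.141 0.    1.457] F [-0.3  0.1 -2.5] op 0.317 t 9.5833
joints [ 0.48  0.36  1.2  -0.    1.58  0.6 ]
shift [ 0.5  -0.2   6.98] turn [0.   0.   0.02]
scene headband [(array([376., -20., 120.]), 0.82), (array([517., 348., 436.]), 0.78), (array([398., 161., 125.]), 0.67)]
scene bar_mid [(array([513., 362., 207.]), 0.77), (array([411., 368., 213.]), 0.38)]
scene bar_end [(array([412., 372., 210.]), 0.86), (array([490.,  10., 124.]), 0.23)]
scene stand [(array([632., 343.,  -1.]), 0.63)]
top headband [(array([378., -23., 122.]), 0.82), (array([401., 158., 119.]), 0.7), (array([521., 346., 442.]), 0.67)]
top bar_mid [(array([515., 362., 212.]), 0.9)]
top bar_end []
top stand [(array([628., 346.,   1.]), 0.92), (array([ 637., -364.,   -1.]), 0.55)]
```

View pics/scene2.png

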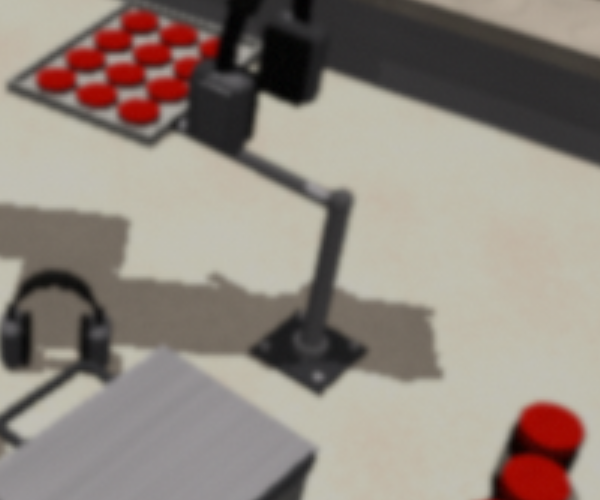

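View pics/top2.png

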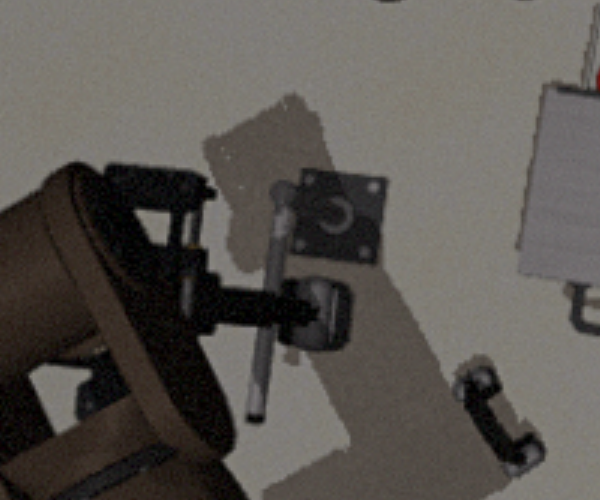

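>>> drive_tool(
  increments=[
    [[0.25,-0.1,0],[0,0,0]],
    [[0.27,-0.1,0.2],[0,0,0]],
    [[0,0,0.5],[0,0,0]],
    [[0,0,0.6],[0,0,0]],
    [[0,0,0.6],[0,0,0]],
  ],
)

```text
t: 10.5
eef_pos: [513.8, 364.6, 376.4]
tcp_rot: [3.141, -0.0, 1.458]
ft_force: [0.7, 0.1, -1.9]
opening: 0.31
```

>>> drive_tool(
  increments=[
    [[0,0,0.6],[0,0,0]],
    [[0,0,0.6],[0,0,0]],
    [[0,0,0.6],[0,0,0]],
    [[0,0,0.6],[0,0,0]],
    [[0,0,0.6],[0,0,0]],
  ],
)

```text
t: 10.92
eef_pos: [513.7, 364.4, 286.1]
tcp_rot: [-3.141, 0.0, 1.457]
ft_force: [0.2, 0.6, -2.3]
opening: 0.314
```

>>> drive_tool(
  increments=[
    [[0,0,0.6],[0,0,0]],
    [[0,0,0.4],[0,0,0]],
    [[0,0,0.2],[0,0,0]],
    [[0,0,0],[0,0,0]],
    [[0,0,0],[0,0,0]],
  ],
)

```text
t: 11.33
eef_pos: [514.2, 364.1, 251.7]
tcp_rot: [3.141, -0.0, 1.457]
ft_force: [0.5, -0.9, -2.2]
opening: 0.313
```

Run:
```python
from h import *
plan([514,362.5,225],1.57-.115)
for n in("scene","top"):
    p=env.read_camera(n); b=p["pixels"].copy()
    for t in("headband","bar_mid","bar_end"): print(n,t,[(np.round(d["point"]),round(d["score"],2)) for d in env.tip_of(t,p)])
    b=cv2.resize(b,None,fx=4,fy=4,interpolation=cv2.INTER_CUBIC); b=b[300:800,1000:1500] if n=="scene" else b[500:1000,300:800]; cv2.imwrite(f"pics/{n}3.png",b)
```

```text
at [514.2 364.1 251.7] [ 3.141 -0.     1.457] F [ 0.5 -0.9 -2.2] op 0.313 t 11.3333
joints [ 0.51  0.47  1.5  -0.    1.18  0.63]
shift [-0.05 -0.    0.89] turn [ 0.   -0.    0.03]
scene headband [(array([515., 362., 254.]), 0.78), (array([374., -22., 118.]), 0.62), (array([401., 157., 127.]), 0.6)]
scene bar_mid [(array([513., 363., 208.]), 0.67)]
scene bar_end [(array([413., 369., 210.]), 0.83), (array([633., -13.,  -3.]), 0.16)]
top headband [(array([518., 360., 258.]), 0.78), (array([378., -26., 120.]), 0.73), (array([402., 157., 122.]), 0.58), (array([ 476., -302.,   -0.]), 0.53), (array([634., -10.,  -0.]), 0.44)]
top bar_mid [(array([513., 362., 212.]), 0.83)]
top bar_end []
```

View pics/scene3.png

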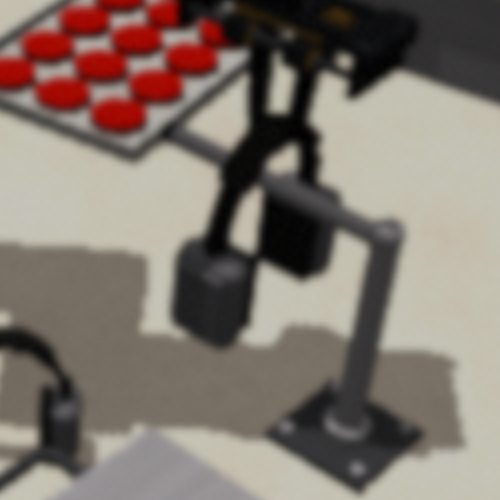

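View pics/top3.png

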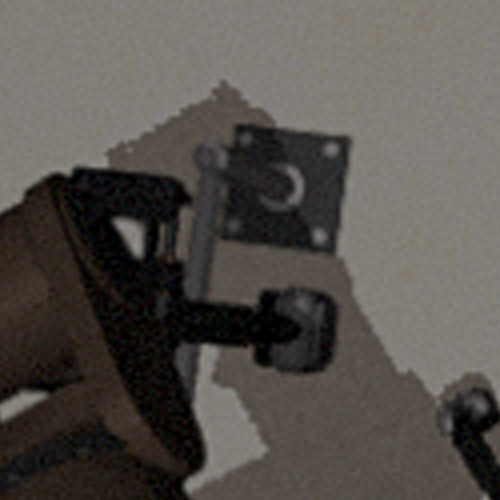

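>>> drive_tool(
  increments=[
    [[-0.05,0,0.2],[0,0,0]],
    [[0,0,0.2],[0,0,0]],
    [[0,0,0.2],[0,0,0]],
    [[0,0,0.1],[0,0,0]],
    [[0,0,0],[0,0,0]],
  ],
)

```text
t: 12.15
eef_pos: [513.8, 361.9, 229.3]
tcp_rot: [-3.14, 0.001, 1.457]
ft_force: [-0.4, 0.1, -3.0]
opening: 0.31
```

>>> drive_tool(
  increments=[
    [[0,0,0.07],[0,0,0]],
    [[0,0,0],[0,0,0]],
    [[0,0,0],[0,0,0]],
  ],
)

```text
t: 12.4
eef_pos: [514.1, 362.1, 228.5]
tcp_rot: [3.141, 0.0, 1.457]
ft_force: [0.3, -1.2, -2.2]
opening: 0.31
```

>>> drive_tool(
  increments=[
    [[0,0,0.1],[0,0,0]],
    [[0,0,0],[0,0,0]],
    [[0,0,0],[0,0,0]],
  ],
)

```text
t: 12.65
eef_pos: [514.0, 362.1, 225.3]
tcp_rot: [-3.141, 0.0, 1.457]
ft_force: [-0.0, -0.4, -2.0]
opening: 0.315
```

>>> drive_tool(
  increments=[
    [[0,0,0.06],[0,0,0]],
    [[0,0,0],[0,0,0]],
    [[0,0,0],[0,0,0]],
  ],
)

```text
t: 12.9
eef_pos: [514.2, 362.3, 224.4]
tcp_rot: [3.141, -0.001, 1.457]
ft_force: [-1.4, -0.5, 5.0]
opening: 0.311
```

Contact is made (the force went from −2 to +5 N), so the band is on the bar. I'll open partway.

>>> drive_tool(
  increments=[
    [[0,0,0],[0,0,0]],
    [[0,0,0],[0,0,0]],
    [[0,0,0],[0,0,0]],
    [[0,0,0],[0,0,0]],
    [[0,0,0],[0,0,0]],
  ],
  jaw=0,
)

```text
t: 13.32
eef_pos: [514.1, 362.1, 223.4]
tcp_rot: [-3.141, 0.0, 1.457]
ft_force: [-0.1, -0.1, 0.3]
opening: 0.492
```

>>> drive_tool(
  increments=[
    [[0,0,-0.1],[0,0,0]],
    [[0,0,-0.3],[0,0,0]],
    [[0,0,-0.5],[0,0,0]],
    [[0,0,-0.7],[0,0,0]],
    [[0,0,-0.7],[0,0,0]],
  ],
)

```text
t: 13.73
eef_pos: [514.0, 362.0, 293.9]
tcp_rot: [-3.141, 0.0, 1.457]
ft_force: [-1.0, 0.4, -0.4]
opening: 0.501
```

>>> drive_tool(
  increments=[
    [[0,0,-0.7],[0,0,0]],
    [[0,0,-0.4],[0,0,0]],
    [[0,0,0],[0,0,0]],
    [[0,0,0],[0,0,0]],
    [[0,0,0],[0,0,0]],
  ],
)

```text
t: 14.15
eef_pos: [513.8, 361.9, 324.8]
tcp_rot: [-3.141, 0.001, 1.457]
ft_force: [-0.2, 0.1, -0.5]
opening: 0.501
```

Run:
```python
from h import *
plan([514,200,350],1.57-.163)
for n in("scene","top"):
    p=env.read_camera(n); b=p["pixels"].copy()
    for t in("headband","bar_mid","handle"): print(n,t,[(np.round(d["point"]),round(d["score"],2)) for d in env.tip_of(t,p)])
    b=cv2.resize(b,None,fx=4,fy=4,interpolation=cv2.INTER_CUBIC); b=b[300:800,1000:1500] if n=="scene" else b[500:1000,300:800]; cv2.imwrite(f"pics/{n}4.png",b)
```

```text
at [513.8 361.9 324.8] [-3.141e+00  1.000e-03  1.457e+00] F [-0.2  0.1 -0.5] op 0.501 t 14.15
joints [ 0.51  0.41  1.39 -0.    1.34  0.62]
shift [-5.36  0.62 -0.84] turn [-0.01  0.01  0.62]
scene headband [(array([400., 161., 123.]), 0.96), (array([375., -22., 122.]), 0.59), (array([512., 359., 228.]), 0.56)]
scene bar_mid [(array([511., 358., 210.]), 0.88)]
scene handle [(array([511., 362., 210.]), 0.72), (array([491.,   6., 123.]), 0.59)]
top headband [(array([403., 160., 123.]), 0.78), (array([515., 358., 230.]), 0.77), (array([381., -22., 122.]), 0.74)]
top bar_mid [(array([514., 362., 212.]), 0.89)]
top handle [(array([494.,   9., 121.]), 0.78)]
```

View pics/scene4.png

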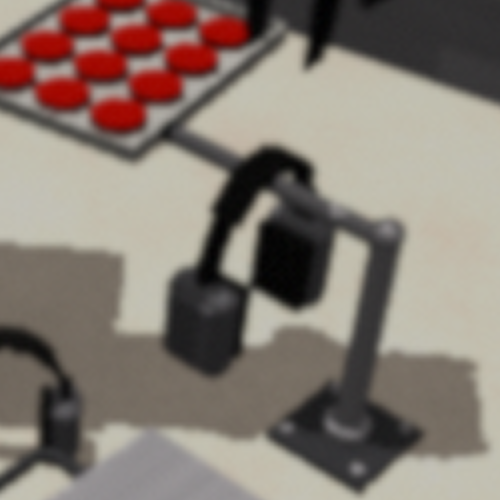

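>>> drive_tool(
  increments=[
    [[-0.2,0,0],[0,0,0.3]],
    [[-0.5,0,0],[0,0,0.32]],
    [[-0.8,0,0],[0,0,0]],
    [[-0.9,0,0],[0,0,0]],
    [[-0.9,0,0],[0,0,0]],
  ],
  jaw=-0.2,
)

```text
t: 14.97
eef_pos: [498.1, 263.1, 325.4]
tcp_rot: [-3.142, 0.0, 1.406]
ft_force: [0.4, -0.3, 1.0]
opening: 0.4
```

>>> drive_tool(
  increments=[
    [[-0.9,0,0],[0,0,0]],
    [[-0.9,0,0],[0,0,0]],
    [[-0.9,0,0],[0,0,0]],
    [[-0.9,0,0.3],[0,0,0]],
    [[-0.9,0,0.5],[0,0,0]],
  ],
)

```text
t: 15.38
eef_pos: [476.5, 129.7, 302.6]
tcp_rot: [3.139, -0.001, 1.406]
ft_force: [0.4, -0.2, -0.5]
opening: 0.4
```

>>> drive_tool(
  increments=[
    [[-0.9,0,0.5],[0,0,0]],
    [[-0.7,0,0.5],[0,0,0]],
    [[-0.5,0,0.5],[0,0,0]],
    [[-0.3,0,0.5],[0,0,0]],
    [[0,0,0],[0,0,0]],
  ],
)

```text
t: 15.8
eef_pos: [463.5, 58.5, 239.6]
tcp_rot: [-3.138, 0.001, 1.404]
ft_force: [-0.0, 0.4, 0.9]
opening: 0.402
```

Run:
```python
from h import *
plan([493,10,107],1.57-.163)
```

```text
at [463.5  58.5 239.6] [-3.138e+00  1.000e-03  1.404e+00] F [-0.   0.4  0.9] op 0.402 t 15.8
joints [-0.02  0.24  1.89 -0.    1.01  0.15]
shift [-1.43  1.25  4.42] turn [-0.04  0.01 -0.03]
```

>>> drive_tool(
  increments=[
    [[-0.5,0.4,0.2],[0,0,0]],
    [[-0.5,0.4,0.3],[0,0,0]],
    [[-0.4,0.4,0.4],[0,0,0]],
    [[0,0,0.4],[0,0,0]],
    [[0,0,0],[0,0,0]],
  ],
)

```text
t: 16.22
eef_pos: [493.3, 12.6, 201.5]
tcp_rot: [-3.139, 0.0, 1.406]
ft_force: [-0.4, -0.1, -0.2]
opening: 0.4
```

>>> drive_tool(
  increments=[
    [[0,0,0],[0,0,0]],
    [[0,0,0],[0,0,0]],
  ],
)

```text
t: 16.38
eef_pos: [493.8, 13.3, 203.6]
tcp_rot: [3.141, -0.0, 1.407]
ft_force: [0.4, -0.1, 0.5]
opening: 0.399
```

Run:
```python
from h import *
plan([493,10,107],1.57-.163)
s=env.state()
for n in("scene","top"):
    p=env.read_camera(n)
    for t in("headband","hinge","handle"): print(n,t,[(np.round(d["point"]),round(d["score"],2)) for d in env.tip_of(t,p)])
    b=p["pixels"].copy(); b=cv2.resize(b,None,fx=4,fy=4,interpolation=cv2.INTER_CUBIC)
    for P,c in ((s["eef_pos"],(0,255,0)),([493,10,123],(0,0,255))):
        q=(proj(p,[P])[0]*4).astype(int); cv2.circle(b,tuple(q),4,c,1)
    cv2.imwrite(f"pics/{n}5.png",b[q[1]-250:q[1]+250,q[0]-250:q[0]+250])
```

```text
at [493.8  13.3 203.6] [ 3.141 -0.     1.407] F [ 0.4 -0.1  0.5] op 0.399 t 16.3833
joints [-0.11  0.32  1.89 -0.    0.93  0.06]
shift [-0.11 -0.01  3.22] turn [ 0.01 -0.    0.01]
scene headband [(array([514., 359., 228.]), 0.95), (array([377., -20., 123.]), 0.56)]
scene hinge [(array([723., -27., 130.]), 0.64), (array([410., 371., 211.]), 0.22)]
scene handle [(array([488.,  10., 121.]), 0.83)]
top headband [(array([400., 156., 122.]), 0.7), (array([377., -24., 124.]), 0.48)]
top hinge [(array([724., -28., 132.]), 0.61)]
top handle []
```

View pics/scene5.png

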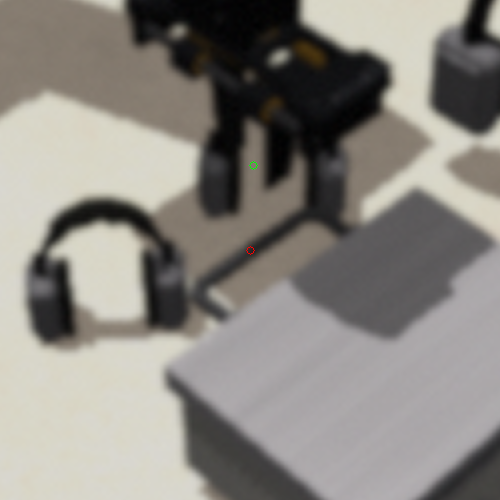

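View pics/top5.png

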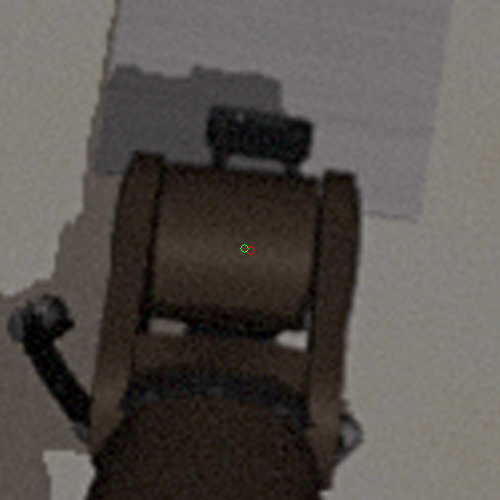

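>>> drive_tool(
  increments=[
    [[-0.1,0,0.3],[0,0,0]],
    [[0,0,0.5],[0,0,0]],
    [[0,0,0.5],[0,0,0]],
    [[0,0,0.5],[0,0,0]],
    [[0,0,0.4],[0,0,0]],
  ],
)

```text
t: 17.2
eef_pos: [492.6, 9.6, 135.1]
tcp_rot: [-3.141, 0.0, 1.407]
ft_force: [0.2, 0.1, -0.5]
opening: 0.398
```

>>> drive_tool(
  increments=[
    [[0,0,0.3],[0,0,0]],
    [[0,0,0.3],[0,0,0]],
    [[0,0,0.3],[0,0,0]],
    [[0,0,0.1],[0,0,0]],
    [[0,0,0],[0,0,0]],
  ],
)

```text
t: 17.62
eef_pos: [492.9, 9.8, 105.9]
tcp_rot: [-3.141, 0.0, 1.407]
ft_force: [0.1, 0.9, -0.2]
opening: 0.399
```

Run:
```python
from h import *
plan([493,10,107],1.57-.163)
s=env.state()
p=env.read_camera("scene")
b=p["pixels"].copy(); b=cv2.resize(b,None,fx=4,fy=4,interpolation=cv2.INTER_CUBIC)
q=(proj(p,[[493,10,123]])[0]*4).astype(int)
cv2.imwrite(f"pics/scene6.png",b[q[1]-250:q[1]+250,q[0]-250:q[0]+250])
```

```text
at [492.9   9.8 105.9] [-3.141  0.     1.407] F [ 0.1  0.9 -0.2] op 0.399 t 17.6167
joints [-0.11  0.46  1.99 -0.    0.69  0.05]
shift [ 0.01  0.   -0.04] turn [-0.01  0.    0.  ]
```

View pics/scene6.png

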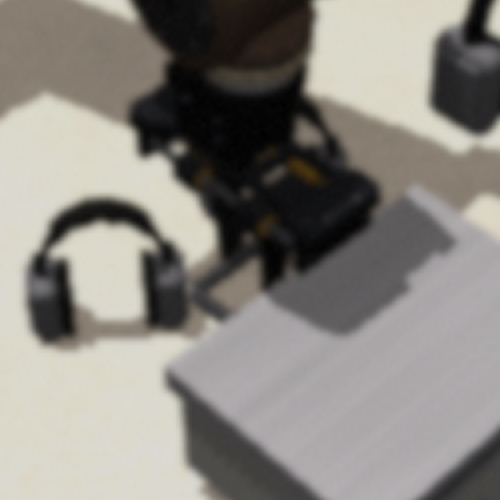

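>>> drive_tool(
  increments=[
    [[0,0,0],[0,0,0]],
    [[0,0,0],[0,0,0]],
    [[0,0,0],[0,0,0]],
    [[0,0,0],[0,0,0]],
    [[0,0,0],[0,0,0]],
  ],
  jaw=-1,
)

```text
t: 18.08
eef_pos: [492.1, 10.0, 106.8]
tcp_rot: [-3.139, 0.0, 1.407]
ft_force: [1.6, -0.5, 6.8]
opening: 0.12
```

Run:
```python
from h import *
from scipy.optimize import least_squares, fsolve
D=[([-1.3236,.4916,1.5594],[215.9,-586.3,214.3]),([-.14,.43,1.42],[632.5,-20.9,300.2]),([-.14,.38,1.17],[632.5,-21.9,434]),
([.51,.47,1.50],[514.2,364.1,251.7]),([.51,.41,1.39],[513.8,361.9,324.8]),([-.11,.32,1.89],[493.8,13.3,203.6]),([-.11,.46,1.99],[492.9,9.8,105.9]),([.48,.36,1.2],[518.3,347.1,434.5])]
def f(x):
    o=[]
    for q,p in D:
        r=np.hypot(p[0],p[1]); r=np.sqrt(r*r-x[5]**2)
        a=q[1]+q[2]
        o+=[x[0]+x[1]*np.sin(q[1])+x[2]*np.sin(a)+x[3]*np.cos(a)-r, x[4]+x[1]*np.cos(q[1])+x[2]*np.cos(a)-x[3]*np.sin(a)-p[2]]
    return o
s=least_squares(f,[150,450,450,0,100,60]); print(s.x.round(1),np.round(s.fun,0))
print(env.state()["opening"],env.state()["ft_force"])
```

```text
[ 11.3 574.  409.   43.9 -63.9   0. ] [-0. -0. -1.  3.  1. -0.  1. -3. -0.  2. -0. -2.  0.  1. -1. -1.]
0.12044915170651309 [ 1.55575812 -0.46040742  6.79798238]
```

Run:
```python
import numpy as np
from scipy.optimize import least_squares
x=[11.3,574,409,43.9,-63.9]
for L6 in(200,250,300,350):
  for th,tau in((20,20),(40,40),(40,30),(60,20),(60,30),(60,40),(60,50),(60,60)):
    t=np.radians(th);ta=np.radians(tau)
    hr=718-(236*np.cos(t)+8*np.sin(t)); hz=131+236*np.sin(t)-8*np.cos(t)
    r=hr+16*np.sin(ta); z=hz-16*np.cos(ta)
    wr=r-L6*np.sin(ta); wz=z+L6*np.cos(ta)
    h=x[4]+L6
    f=lambda q:[x[0]+x[1]*np.sin(q[0])+x[2]*np.sin(q[0]+q[1])+x[3]*np.cos(q[0]+q[1])-wr,h+x[1]*np.cos(q[0])+x[2]*np.cos(q[0]+q[1])-x[3]*np.sin(q[0]+q[1])-wz]
    s=least_squares(f,[.3,1.8]); q=s.x; print(L6,th,tau,q.round(2),"q5",round(np.pi-ta-q.sum(),2),round(s.cost,1))
```

```text
200 20 20 [0.27 2.06] q5 0.47 0.0
200 40 40 [0.18 2.04] q5 0.22 0.0
200 40 30 [0.2  1.96] q5 0.46 0.0
200 60 20 [0.27 1.66] q5 0.86 0.0
200 60 30 [0.23 1.75] q5 0.64 0.0
200 60 40 [0.21 1.83] q5 0.4 0.0
200 60 50 [0.2  1.92] q5 0.15 0.0
200 60 60 [0.2  1.99] q5 -0.1 0.0
250 20 20 [0.25 2.1 ] q5 0.44 0.0
250 40 40 [0.15 2.12] q5 0.17 0.0
250 40 30 [0.17 2.02] q5 0.43 0.0
250 60 20 [0.24 1.71] q5 0.84 0.0
250 60 30 [0.2  1.81] q5 0.61 0.0
250 60 40 [0.17 1.92] q5 0.35 0.0
250 60 50 [0.16 2.02] q5 0.09 0.0
250 60 60 [0.18 2.11] q5 -0.2 0.0
300 20 20 [0.23 2.14] q5 0.42 0.0
300 40 40 [0.12 2.2 ] q5 0.12 0.0
300 40 30 [0.14 2.08] q5 0.4 0.0
300 60 20 [0.22 1.75] q5 0.83 0.0
300 60 30 [0.17 1.88] q5 0.58 0.0
300 60 40 [0.13 2.  ] q5 0.31 0.0
300 60 50 [0.13 2.12] q5 0.02 0.0
300 60 60 [0.16 2.24] q5 -0.3 0.0
350 20 20 [0.21 2.18] q5 0.4 0.0
350 40 40 [0.09 2.28] q5 0.07 0.0
350 40 30 [0.11 2.14] q5 0.37 0.0
350 60 20 [0.19 1.79] q5 0.81 0.0
350 60 30 [0.13 1.94] q5 0.55 0.0
350 60 40 [0.1  2.08] q5 0.26 0.0
350 60 50 [0.1  2.22] q5 -0.05 0.0
350 60 60 [0.15 2.36] q5 -0.41 0.0
```

```bash
cat > arc.py <<'E'
from h import *
import sys
# planar feeder frame: X toward hinge, Z up, relative to hinge
def bar(t): return np.array([-(236*np.cos(t)+8*np.sin(t)),236*np.sin(t)-8*np.cos(t)])
def tcp(t,ta): return bar(t)+16*np.array([np.sin(ta),-np.cos(ta)])
N=30; sm=lambda u:u-np.sin(2*np.pi*u)/(2*np.pi)*0.6
T=np.radians(59); A=np.radians(40)
P=tcp(0,0); a=0.
for k in range(1,N+1):
    u=sm(k/N); tgt=tcp(T*u,A*u); d=tgt-P
    y=np.array([np.cos(a),np.sin(a)]); z=np.array([np.sin(a),-np.cos(a)])
    sy,sz=np.round([d@y/30,d@z/30],2); ra=np.round((A*u-a)/.08,2)
    P=P+30*(sy*y+sz*z); a+=ra*.08
    print(f"[[0, {sy}, {sz}], [{-ra:.2f}, 0, 0]]",end=", " if k%5 else f"   | th {np.degrees(T*u):.0f} tau {np.degrees(a):.0f} dx {P[0]-tcp(0,0)[0]:.0f} dz {P[1]-tcp(0,0)[1]:.0f}\n")
E
python3 arc.py
```

```text
[[0, 0.0, -0.11], [-0.12, 0, 0]], [[0, 0.01, -0.12], [-0.12, 0, 0]], [[0, 0.01, -0.13], [-0.14, 0, 0]], [[0, 0.01, -0.15], [-0.16, 0, 0]], [[0, 0.02, -0.17], [-0.19, 0, 0]]   | th 5 tau 3 dx 1 dz 20
[[0, 0.04, -0.2], [-0.22, 0, 0]], [[0, 0.05, -0.24], [-0.26, 0, 0]], [[0, 0.07, -0.26], [-0.29, 0, 0]], [[0, 0.1, -0.29], [-0.33, 0, 0]], [[0, 0.13, -0.32], [-0.36, 0, 0]]   | th 15 tau 10 dx 9 dz 61
[[0, 0.17, -0.33], [-0.39, 0, 0]], [[0, 0.2, -0.34], [-0.42, 0, 0]], [[0, 0.25, -0.35], [-0.44, 0, 0]], [[0, 0.28, -0.33], [-0.46, 0, 0]], [[0, 0.32, -0.31], [-0.46, 0, 0]]   | th 30 tau 20 dx 32 dz 118
[[0, 0.35, -0.28], [-0.47, 0, 0]], [[0, 0.36, -0.25], [-0.45, 0, 0]], [[0, 0.37, -0.21], [-0.45, 0, 0]], [[0, 0.37, -0.17], [-0.42, 0, 0]], [[0, 0.36, -0.13], [-0.39, 0, 0]]   | th 44 tau 30 dx 69 dz 169
[[0, 0.34, -0.09], [-0.36, 0, 0]], [[0, 0.31, -0.07], [-0.33, 0, 0]], [[0, 0.28, -0.04], [-0.29, 0, 0]], [[0, 0.24, -0.02], [-0.25, 0, 0]], [[0, 0.22, -0.01], [-0.22, 0, 0]]   | th 54 tau 37 dx 101 dz 197
[[0, 0.18, -0.01], [-0.19, 0, 0]], [[0, 0.16, 0.01], [-0.16, 0, 0]], [[0, 0.13, 0.0], [-0.14, 0, 0]], [[0, 0.12, 0.01], [-0.13, 0, 0]], [[0, 0.12, 0.02], [-0.12, 0, 0]]   | th 59 tau 40 dx 118 dz 210
```

>>> drive_tool(
  increments=[
    [[0,0,-0.11],[-0.12,0,0]],
    [[0,0.01,-0.12],[-0.12,0,0]],
    [[0,0.01,-0.13],[-0.14,0,0]],
    [[0,0.01,-0.15],[-0.16,0,0]],
    [[0,0.02,-0.17],[-0.19,0,0]],
  ],
)

```text
t: 18.5
eef_pos: [493.1, 9.8, 127.1]
tcp_rot: [3.084, 0.0, 1.407]
ft_force: [-5.9, 0.9, -2.9]
opening: 0.121
```

>>> drive_tool(
  increments=[
    [[0,0,0],[0,0,0]],
    [[0,0,0],[0,0,0]],
  ],
)

```text
t: 18.67
eef_pos: [493.2, 9.8, 127.4]
tcp_rot: [3.084, 0.0, 1.407]
ft_force: [-5.6, 0.9, -2.7]
opening: 0.116
```

>>> drive_tool(
  increments=[
    [[0,0.04,-0.2],[-0.22,0,0]],
    [[0,0.05,-0.24],[-0.26,0,0]],
    [[0,0.07,-0.26],[-0.29,0,0]],
    [[0,0.1,-0.29],[-0.33,0,0]],
    [[0,0.13,-0.32],[-0.36,0,0]],
  ],
)

```text
t: 19.08
eef_pos: [499.6, 8.7, 167.3]
tcp_rot: [2.969, 0.0, 1.407]
ft_force: [-10.5, 1.0, -0.9]
opening: 0.116
```

>>> drive_tool(
  increments=[
    [[0,0,0],[0,0,0]],
  ],
)

```text
t: 19.17
eef_pos: [499.9, 8.7, 168.6]
tcp_rot: [2.966, 0.0, 1.407]
ft_force: [-10.3, 1.1, -0.5]
opening: 0.123
```

Run:
```python
from h import *
plan([493,10,107],1.57-.163)
p=env.read_camera("scene")
print([(t,[(np.round(d["point"]),round(d["score"],2)) for d in env.tip_of(t,p)]) for t in("handle","headband")])
b=cv2.resize(p["pixels"],None,fx=3,fy=3,interpolation=cv2.INTER_CUBIC)
cv2.imwrite(f"pics/scene7.png",b[350:900,500:1100])
```

```text
at [499.9   8.7 168.6] [2.966 0.    1.407] F [-10.3   1.1  -0.5] op 0.123 t 19.1667
joints [-0.11  0.32  2.02 -0.02  0.62  0.07]
shift [ 0.01 -0.59  1.98] turn [2.19 0.   0.01]
[('handle', [(array([493.,   8., 181.]), 0.65)]), ('headband', [(array([377., -24., 122.]), 0.83), (array([512., 361., 224.]), 0.8)])]
```

View pics/scene7.png

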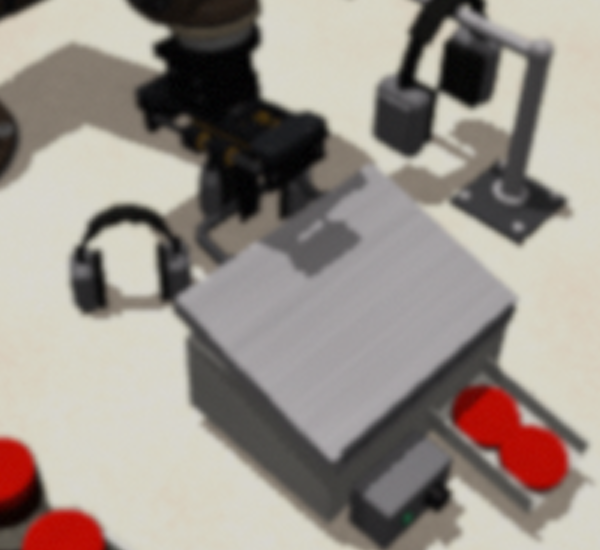

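>>> drive_tool(
  increments=[
    [[0,0.15,-0.33],[-0.39,0,0]],
    [[0,0.17,-0.34],[-0.42,0,0]],
    [[0,0.24,-0.35],[-0.44,0,0]],
    [[0,0.28,-0.33],[-0.46,0,0]],
    [[0,0.32,-0.31],[-0.46,0,0]],
  ],
)

```text
t: 19.73
eef_pos: [519.7, 5.4, 224.2]
tcp_rot: [2.798, 0.0, 1.407]
ft_force: [-23.3, 3.9, 7.6]
opening: 0.117
```

>>> drive_tool(
  increments=[
    [[0,0,0],[0,0,0]],
  ],
)

```text
t: 19.82
eef_pos: [520.4, 5.3, 225.6]
tcp_rot: [2.795, 0.0, 1.407]
ft_force: [-20.5, 1.6, 7.6]
opening: 0.118
```

Run:
```python
from h import *
plan([493,10,107],1.57-.163)
```

```text
at [520.4   5.3 225.6] [2.795 0.    1.407] F [-20.5   1.6   7.6] op 0.118 t 19.8167
joints [-0.11  0.22  2.02 -0.04  0.56  0.09]
shift [ 0.01 -2.21  3.4 ] turn [4.34 0.   0.01]
```

>>> drive_tool(
  increments=[
    [[0,-0.1,-0.02],[0,0,0]],
    [[0,0,0],[0,0,0]],
  ],
)

```text
t: 19.98
eef_pos: [519.8, 5.4, 224.7]
tcp_rot: [2.791, 0.0, 1.407]
ft_force: [-3.6, 0.6, -1.2]
opening: 0.114
```

>>> drive_tool(
  increments=[
    [[0,0.33,-0.28],[-0.47,0,0]],
    [[0,0.34,-0.25],[-0.45,0,0]],
    [[0,0.35,-0.21],[-0.45,0,0]],
    [[0,0.36,-0.18],[-0.42,0,0]],
    [[0,0.35,-0.14],[-0.39,0,0]],
  ],
)

```text
t: 20.4
eef_pos: [553.9, -0.5, 275.2]
tcp_rot: [2.617, 0.001, 1.407]
ft_force: [-7.3, -1.8, 1.2]
opening: 0.116
```

>>> drive_tool(
  increments=[
    [[0,0,0],[0,0,0]],
  ],
)

```text
t: 20.48
eef_pos: [554.7, -0.6, 276.3]
tcp_rot: [2.614, 0.0, 1.407]
ft_force: [-8.5, -1.7, 6.0]
opening: 0.117
```

Run:
```python
from h import *
plan([493,10,107],1.57-.163)
p=env.read_camera("scene")
print([(t,[(np.round(d["point"]),round(d["score"],2)) for d in env.tip_of(t,p)]) for t in("handle","headband")])
b=cv2.resize(p["pixels"],None,fx=3,fy=3,interpolation=cv2.INTER_CUBIC)
cv2.imwrite(f"pics/scene8.png",b[300:850,500:1100])
```

```text
at [554.7  -0.6 276.3] [2.614 0.    1.407] F [-8.5 -1.7  6. ] op 0.117 t 20.4833
joints [-0.11  0.17  1.99 -0.07  0.46  0.11]
shift [ 0.02 -4.64  3.83] turn [6.59 0.   0.  ]
[('handle', [(array([547.,   1., 286.]), 0.75), (array([726., -25., 130.]), 0.66)]), ('headband', [(array([513., 358., 225.]), 0.88), (array([374., -22., 124.]), 0.79), (array([399., 159., 125.]), 0.68)])]
```

View pics/scene8.png

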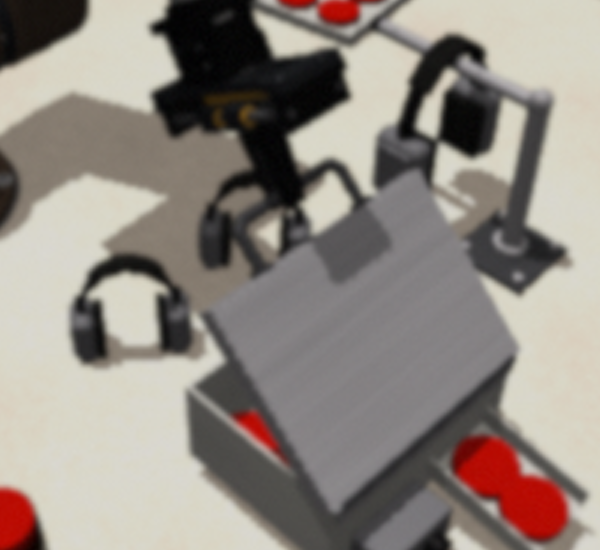

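>>> drive_tool(
  increments=[
    [[0,0.31,-0.1],[-0.36,0,0]],
    [[0,0.29,-0.08],[-0.33,0,0]],
    [[0,0.27,-0.05],[-0.29,0,0]],
    [[0,0.23,-0.03],[-0.25,0,0]],
    [[0,0.21,-0.02],[-0.22,0,0]],
  ],
)

```text
t: 21.05
eef_pos: [582.7, -5.2, 303.4]
tcp_rot: [2.501, 0.0, 1.407]
ft_force: [-5.7, -2.7, 2.4]
opening: 0.121
```

>>> drive_tool(
  increments=[
    [[0,0.16,-0.02],[-0.19,0,0]],
    [[0,0.15,0],[-0.16,0,0]],
    [[0,0.12,0],[-0.14,0,0]],
    [[0,0.12,0],[-0.13,0,0]],
    [[0,0.12,0],[-0.12,0,0]],
  ],
)

```text
t: 21.47
eef_pos: [597.9, -7.7, 316.0]
tcp_rot: [2.442, 0.0, 1.407]
ft_force: [-3.4, -3.9, -0.1]
opening: 0.117
```

>>> drive_tool(
  increments=[
    [[0,0,0],[0,0,0]],
    [[0,0,0],[0,0,0]],
    [[0,0,0],[0,0,0]],
  ],
)

```text
t: 21.72
eef_pos: [597.8, -7.7, 315.9]
tcp_rot: [2.442, 0.0, 1.407]
ft_force: [-3.7, -4.3, 1.2]
opening: 0.12
```

Run:
```python
from h import *
plan([493,10,107],1.57-.163)
s=env.state(); R=Ro.from_euler("xyz",s["tcp_rot"]).as_matrix()
b0=s["eef_pos"]-16*R[:,2]; v=b0-[725,-27.5,131]; u=rz(-.163).T@v
print("bar",b0.round(),"feeder rel hinge",u.round(1),"r",np.hypot(u[0],u[2]),"angle",np.degrees(np.arctan2(u[2],-u[0]))+1.94)
for n in("scene","top"):
    p=env.read_camera(n)
    print([(t,[(np.round(d["point"]),round(d["score"],2)) for d in env.tip_of(t,p)]) for t in("handle","headband","hinge","bar_mid")])
    b=cv2.resize(p["pixels"],None,fx=3,fy=3,interpolation=cv2.INTER_CUBIC)
    if n=="top":b=b[200:800,200:950]
    else: b=b[300:850,500:1100]
    cv2.imwrite(f"pics/{n}9.png",b)
```

```text
at [597.8  -7.7 315.9] [2.442 0.    1.407] F [-3.7 -4.3  1.2] op 0.12 t 21.7167
joints [-0.11  0.16  1.96 -0.12  0.32  0.16]
shift [ 0.01 -7.19  3.05] turn [8.74 0.   0.  ]
bar [588.  -6. 328.] feeder rel hinge [-139.    -1.1  197.2] r 241.25276390290983 angle 56.759001452489166
[('handle', [(array([589.,  -6., 324.]), 0.56)]), ('headband', [(array([375., -20., 121.]), 0.89), (array([399., 162., 126.]), 0.79), (array([514., 360., 230.]), 0.55)]), ('hinge', [(array([723., -27., 132.]), 0.77), (array([ 461., -397.,    3.]), 0.71)]), ('bar_mid', [(array([514., 358., 210.]), 0.95), (array([724., -28., 128.]), 0.62)])]
[('handle', [(array([592.,  -8., 323.]), 0.73)]), ('headband', [(array([517., 360., 230.]), 0.75), (array([404., 157., 121.]), 0.5), (array([590.,  -6., 321.]), 0.48), (array([379., -22., 122.]), 0.46)]), ('hinge', [(array([723., -28., 133.]), 0.64)]), ('bar_mid', [(array([514., 362., 211.]), 0.6)])]
```

View pics/scene9.png

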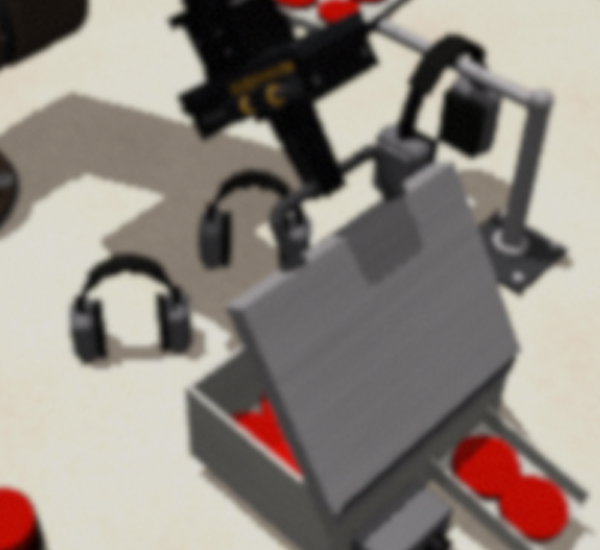

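View pics/top9.png

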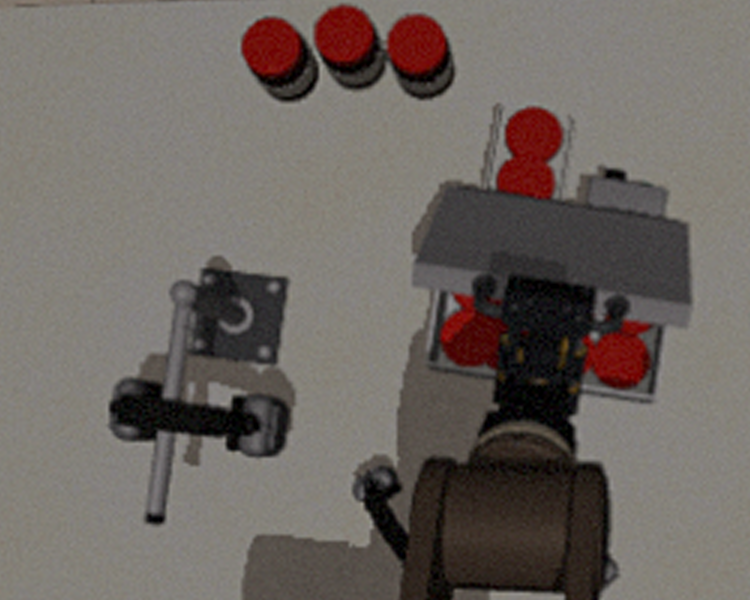

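Lid is at about 57°. I'll raise it 3° more to centre it in the window.

>>> drive_tool(
  increments=[
    [[0,0.1,0],[-0.1,0,0]],
    [[0,0.15,0.02],[-0.15,0,0]],
    [[0,0.13,0.02],[-0.1,0,0]],
    [[0,0,0],[0,0,0]],
    [[0,0,0],[0,0,0]],
  ],
)

```text
t: 22.63
eef_pos: [607.2, -9.1, 322.5]
tcp_rot: [2.414, 0.0, 1.407]
ft_force: [-3.2, -4.1, -0.4]
opening: 0.121
```

>>> drive_tool(
  increments=[
    [[0,0,0],[0,0,0]],
    [[0,0,0],[0,0,0]],
    [[0,0,0],[0,0,0]],
    [[0,0,0],[0,0,0]],
    [[0,0,0],[0,0,0]],
  ],
)

```text
t: 23.05
eef_pos: [607.1, -9.1, 322.3]
tcp_rot: [2.415, 0.0, 1.407]
ft_force: [-3.1, -4.1, 0.2]
opening: 0.117
```

Run:
```python
from h import *
plan([493,10,107],1.57-.163)
p=env.read_camera("top")
for n in("scene","top"):
    p=env.read_camera(n)
    print([(t,[(np.round(d["point"]),round(d["score"],2)) for d in env.tip_of(t,p)][:3]) for t in("handle","headband","jar1","tape")])
    b=cv2.resize(p["pixels"],None,fx=3,fy=3,interpolation=cv2.INTER_CUBIC)
    for th,c in ((53,(255,0,0)),(60,(0,255,0)),(67,(0,0,255))):
        t=np.radians(th); H=np.array([725,-27.5,131])
        L=[]
        for y in(-125,125):   # lid plate front top corners: 187 from hinge, 4 above
            L.append(H+rz(-.163)@np.array([-(187*np.cos(t)+4*np.sin(t)),y,187*np.sin(t)+4*np.cos(t)]))
        q=(proj(p,L)*3+1).astype(int); cv2.line(b,tuple(q[0]),tuple(q[1]),c,1)
    b=b[200:800,200:950] if n=="top" else b[300:850,500:1100]
    cv2.imwrite(f"pics/{n}10.png",b)
```

```text
at [607.1  -9.1 322.3] [2.415 0.    1.407] F [-3.1 -4.1  0.2] op 0.117 t 23.05
joints [-0.11  0.16  1.95 -0.13  0.3   0.17]
shift [ 0.01 -7.65  2.8 ] turn [9.09 0.   0.  ]
[('handle', [(array([594.,  -8., 328.]), 0.64)]), ('headband', [(array([513., 358., 226.]), 0.95), (array([376., -21., 121.]), 0.83), (array([399., 163., 125.]), 0.7)]), ('jar1', [(array([ 474., -303.,   -0.]), 0.77), (array([ 462., -399.,    0.]), 0.76), (array([633., 346.,   1.]), 0.34)]), ('tape', [(array([ 364., -343.,    3.]), 0.93)])]
[('handle', [(array([603.,  -8., 327.]), 0.79), (array([513., 362., 145.]), 0.61)]), ('headband', [(array([515., 361., 229.]), 0.55), (array([380., -24., 120.]), 0.52)]), ('jar1', [(array([ 472., -300.,   -4.]), 0.94), (array([ 461., -393.,    2.]), 0.68)]), ('tape', [(array([ 363., -343.,   -6.]), 0.97)])]
```

View pics/scene10.png

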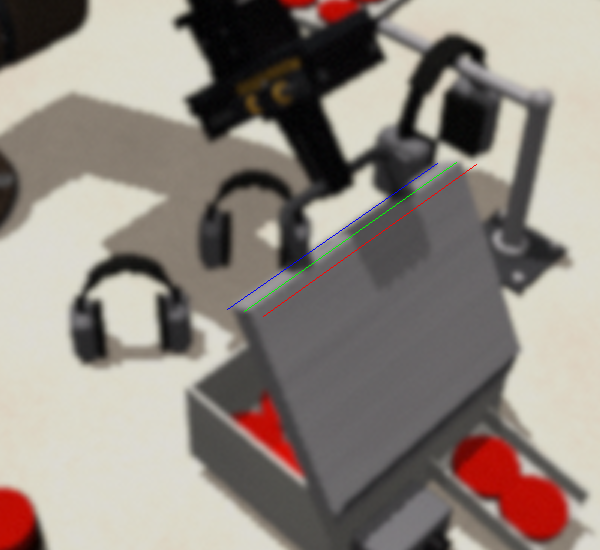

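View pics/top10.png

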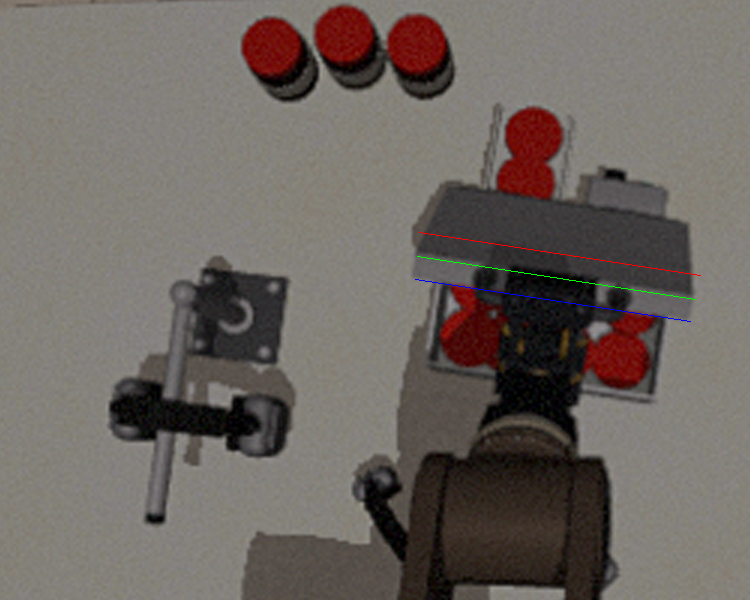

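Both views put the lid's front edge on the 60° line. The muffs hang centred on the bar, and the jars and tape are unmoved. Handing in.

```bash
python3 -c "
from cell import env
print(env.job_done()); s=env.state(); print(s['t'],s['eef_pos'],s['opening'],s['ft_force'])"
```

```text
the job is handed in; nothing more can be done
None
the job is handed in; nothing more can be done
```

I hung the large ear defenders by the headband on the stand's bar and let go, then raised the feeder's lid to about 60° and handed in at about 23 s, still gripping the handle. The hand-in reports no verdict, so these are my own checks just before it.

- **Ear defenders:** the headband is at about (514, 360, 228) mm, roughly 17 mm above the bar's axis and within about 4 mm of it sideways. They look still, and nothing touches them but the stand.
- **Lid:** its front edge lies on the drawn 60° line in both camera views. The detected handle points fit slightly less well: 60–61° from the top view, 57–58° from the scene view. All are within 53–67°.
- **Grip:** the fingers are closed on the 12 mm handle bar at about 11 mm, and the wrist force is steady at about 5 N.
- **Jars and tape:** they read within 5 mm of their start positions, apart from the networks' scatter in height.
- **During the lift:** the wrist force climbed to about 25 N because my arc was about 3 mm too tight. I moved outward, and it stayed under about 11 N from then on.

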